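Move the wire bender's arm on to its next index hole

ROBOT

A 6-joint arm with a two-finger parallel gripper is mounted at the origin on a cart in front of the work surface, level with it; the furniture and walls round the work are solid. World frame = base frame: x ahead of the robot, y to its left, z up, the work surface at z = 0. Lengths are in m, angles in degrees, forces in N, time in s.
With the tool pointing down it reaches from about 0.25 to 0.725 m from the base axis. Payload 9.7 kg.
Tool frame: the origin (TCP) lies midway between the tips of the shut fingers; the grasp point (between the pads) lies bot.hold_point_z behind it (bot.hold_point_z is the distance from the TCP to the grasp point, in m); z points along the fingers, y is the line along which they close (so a half turn about z gives the same grasp; the last joint's range is limited). The gripper opens to 85 mm and grips with 20 to 120 N. Pads are 22 mm wide; open, the fingers measure 114 mm over their backs; the gripper's body (76 mm by 85 mm) begins 54 mm behind the grasp point. The pads swing forward as they close: fully open they stand 13 mm farther back than shut.
Start: joints at [64.572, 4.979, 10.078, 95.1, 0, 90], TCP at [0.236, 0.497, 0.231] pointing down, gripper open.
Joint ranges: [-179.16, 179.16], [-48.56, 103.87], [-65.8, 70.77], [-126.05, 130.52], [-82.76, 87.17], [-180, 180]. Speed limits (degrees/s): [127.2, 127.2, 147.25, 180, 180, 180].

INTERFACE

Orientations are given as [roll, pitch, yaw] about the fixed x, y, z axes, in that order (R = Rz(yaw) Ry(pitch) Rx(roll)).
In Python, from workcell import bot, camera, camera_model, ticket gives the robot as it stands.
- The arm moves only by the tool send_rows, never from a script. Its argument "targets" is text: rows parted by semicolons, each of 5 numbers parted by spaces: the shift along the tool's x, y, z in mm, then the turn about the tool's z in degrees, then the closure in counts, from 0 (fully open) to 255 (shut). A call has 1 to 20 rows; each row is the pose to reach, as a shift and turn from the pose commanded when the call began, along the tool's axes at that moment; what a row does not reach only later rows make up. A row lasts 1/8 s, in which the tool goes at most 62.5 mm and 10.7 degrees, less where a joint would pass 70% of its speed; a pose out of reach is approached as far as the arm can. A call with a gripper value outside its range is refused whole. The fingers move at their own pace and stop on an object; "newtons" is the grip in N (left out, the last holds). Time passes only in rows, so rows that repeat a pose let the fingers close. It gives the time, the measured TCP pose, the force, the opening and the grip force at its end, in the units of the state.
- bot.get_obs(): the state, without advancing time (a new reading comes with each control period).
- camera(name): name is "scene" or "side" or "wrist"; returns the picture (384x512x3 uint8, blue, green, red); there is no depth.
- camera_model(name): a dict with "K" (3x3 intrinsics, pixels), "pose" (4x4, takes a point from camera to world coordinates); the wrist camera has in their place "T_tool_cam" (4x4, takes a point from camera to tool coordinates, whose origin is the TCP and whose axes are the flange's). Camera axes: x right, y down, z forward; pixel columns grow to the right and rows downward; lengths in m; the calibration is good to about 2 mm. A picture is of the moment at which its call begins: read the wrist's pose just before it. camera_model takes no time and is no camera call.
- ticket.job_done(): hands the job in; it is judged then, once.
The state is a dict: "time": time; "q": joint angles; "qd": joint speeds; "joint_efforts": joint torques, N m; "ee_pos": TCP position; "tcp_rot": TCP orientation; "wrist_force": force on the tool from outside, world axes, zero at the start; "torque": the same for the moment, N m; "opening": finger opening in m; "grasp_force": force on a finger pad.
Only numpy, scipy, OpenCV 4.12 (cv2) and the standard library are available. Lean on these libraries where they do the work, as an engineer would, in place of code of your own. Each camera call takes 0.05 s, during which the arm holds its last target. There are 200 camera calls.

TASK

Set the wire bender for the next angle: hook a fingertip under the pull ring of its spring index pin, lift the pin clear of its hole, swing the arm away from you to the very next hole, no farther, and let the pin spring fully home in it. Do it gently with the fingertip alone: do not pinch or grip the ring or anything else, do not swing the arm the other way, and leave the things around the bender where they lie.

Things in the scene. Friction and masses are not known exactly. Their poses are not given: they have to be found in the camera images.
- bender: Wire bender, screwed to the table: green sector-shaped plate 14 mm thick, pivot at its left, rounded edge (104 mm from the pivot) to the robot's right. Origin on the table under the pivot; z up; its -x axis points along the arm's starting position, rightward give or take 0.4 rad. Four bushed holes 85 mm from the pivot, 22.5 degrees (33 mm) apart: one nearer the robot, the present one, two beyond.
- bend_arm (a joint): Dark steel swing arm on the upright pivot, 26 mm wide, top at z = 27 mm, a round stub at its outer end 116 mm from the pivot. Radians, anticlockwise from above: 0 in the starting hole, 0.393 in the next hole (away from the robot), stops at -0.46 and 0.86. Locked (0.01 rad play) with the pin in a hole; with the pin out it turns easily (1 N at the ring) and stays where it is left.
- index_pin (a joint): Spring index pin on the arm, 85 mm from the pivot, sliding straight up. Metres drawn: 0 fully home in a hole, 0.009 just clear of it (undrawn, it then rides on the plate), 0.018 fully drawn. The spring pulls down with 3.6 N when home and 0.3 N more per mm. The pin is 10 mm thick, round-nosed, and drops into a hole when within about 3 mm of its centre.
- ring (a point): Centre of the pull ring on top of the pin, z = 83 mm with the pin home. Plain steel ring, upright, of 6 mm round bar, 54 mm clear inside; it rises and swings with the pin. Its opening faces along the arm: x is level and points through it towards the pivot, y level in its plane, z up. A tip leaning 45 degrees enters from the arm's outer end, pointing at the pivot, and lifts its top.
- housing_top (a point): Centre of the top of the round pin housing on the arm, 25 mm across, z = 46 mm, right under the ring; nothing else stands higher than z = 27 mm within 35 mm of the pin's axis. It swings with the arm; axes as those of the ring.
- next_hole (a point): Centre of the mouth of the next hole, the one away from the robot, in the top of the plate at z = 14 mm, 12 mm across; fixed; axes as the bender's.
- post_top (a point): Top of the steel forming post on the pivot, z = 62 mm, 16 mm thick. Close by stand an upright roller 17 mm thick on the arm, 40 mm from the pivot (top z = 57 mm), and a steel block 30 x 16 mm on the plate, 35 mm from the pivot along the bender's +y (top z = 50 mm).
- brass_spool: Bystander, to be left alone: white-flanged spool of brass-coloured wire, 48 mm across, 46 mm tall, standing beside the bender; origin under its centre.
- wooden_block: Bystander, to be left alone: plain wooden block, 45 x 90 x 40 mm; origin under its centre.
- tweezers: Bystander, to be left alone: slim steel tweezers lying flat, 15 x 130 x 8 mm; origin under their middle.
- pliers: Bystander, to be left alone: blue-handled pliers lying flat, 46 x 179 x 16 mm; origin under their middle.
- file: Bystander, to be left alone: file with a wooden handle lying flat, 20 x 230 x 20 mm; origin under its middle.
- steel_spool: Bystander, to be left alone: spool of grey steel wire, 40 mm across, 36 mm tall, on the left of the table; origin under its centre.
- masking_tape: Bystander, to be left alone: roll of masking tape lying flat, 100 mm across, 25 mm tall; origin under its centre.
- steel_block: Bystander, to be left alone: flat square steel block, 64 x 64 x 20 mm; origin under its centre.

How it is judged (in metres and radians):
On the way:
1. the pin is lifted clear of its hole while the arm still stands at that hole (value of joint index_pin above 0.009 m and value of joint bend_arm between -0.06 and 0.06 rad), for 0.1 s.
At the end, for the whole second after the job is handed in: The arm stands at the next hole (within 0.03 rad of 0.393 rad) and at rest, and the pin is home in it (less than 2 mm from fully down) (value of joint bend_arm between 0.363 and 0.423 rad and value of joint index_pin below 0.002 m and velocity of joint bend_arm between -0.05 and 0.05 rad/s); the robot touches nothing.
It fails at once if the arm is swung on past the next hole (beyond 0.62 rad) (value of joint bend_arm above 0.62 rad).
It fails at once if the arm is swung the wrong way (beyond -0.2 rad) (value of joint bend_arm below -0.2 rad).
It fails at once if the bender or its ring is pinched or forced (over 30 N between the fingers and the bender, its arm, pin and ring) (contact force between the fingers and bender above 30 N).
It fails at once if one of the bystanders is moved by more than 15 mm (distance of any of brass_spool, wooden_block, tweezers, pliers, file, steel_spool, masking_tape, steel_block from where it was at the start of the episode above 0.015 m).
It also fails if it takes over 51 s, if anything falls off the work surface, if the arm or the gripper's body presses on something with over 40 N, if the wrist force passes 120 N, or if a joint passes its speed limit or range.

## Working session

There is one attempt and no reset: what is moved stays moved. The work goes in short steps, Python scripts to look and compute and a tool call to move; the robot and the scene stay as the last step left them, time stands still between calls to the robot, and variables do not carry over. Pictures are saved under pics/ and viewed, at most 10 in all, crops included, and the job is handed in when it is done.

Besides the shell and the picture viewer there is one more tool, called after "Request:" by a JSON object that holds its "method" and its "body". send_rows: Moves the arm, as the interface text tells. Its arguments: {"type":"object","properties":{"targets":{"type":"string"},"newtons":{"type":"number"}},"required":["targets"]}

```bash
mkdir -p pics; ls; cat > h.py <<'E'
import numpy as np, cv2
from workcell import bot, camera, camera_model, ticket
from scipy.spatial.transform import Rotation as R
E
python3 - <<'E'
from h import *
for n in("scene","side","wrist"):
    o=bot.get_obs(); im=camera(n); cv2.imwrite(f"pics/{n}0.png",im)
    m=camera_model(n); print(n,{k:np.round(v,4).tolist() if not isinstance(v,str) else v for k,v in m.items()})
print({k:np.round(v,4).tolist() for k,v in o.items()}, bot.hold_point_z)
a=cv2.imread("pics/scene0.png");b=cv2.imread("pics/side0.png")
E
```

```text
pics
scene {'K': [[461.0312, 0.0, 253.7291], [0.0, 461.0312, 184.7129], [0.0, 0.0, 1.0]], 'pose': [[-0.7244, -0.2687, 0.6348, -0.6385], [-0.6892, 0.2984, -0.6602, 1.1357], [-0.012, -0.9158, -0.4013, 0.7885], [0.0, 0.0, 0.0, 1.0]]}
side {'K': [[356.6775, 0.0, 252.75], [0.0, 356.6775, 189.7048], [0.0, 0.0, 1.0]], 'pose': [[0.9888, -0.0603, 0.1367, 0.3169], [-0.1489, -0.4724, 0.8687, -0.9528], [0.0122, -0.8793, -0.476, 0.5756], [0.0, 0.0, 0.0, 1.0]]}
wrist {'K': [[343.2214, 0.0, 252.8228], [0.0, 343.2214, 189.4248], [0.0, 0.0, 1.0]], 'T_tool_cam': [[-0.0007, -0.9577, -0.2878, 0.0733], [1.0, -0.0007, 0.0, -0.0007], [-0.0002, -0.2878, 0.9577, -0.143], [0.0, 0.0, 0.0, 1.0]]}
{'time': 0.1, 'q': [64.5723, 5.0088, 10.0396, 95.0984, 0.0003, 89.9965], 'qd': [-0.1068, 0.0162, 0.0974, 0.0034, 0.086, -0.0666], 'joint_efforts': [0.002, -52.1561, 46.5654, 0.0159, 0.0001, 0.0], 'ee_pos': [0.2361, 0.4965, 0.2307], 'tcp_rot': [-179.9324, -0.0003, 154.5758], 'wrist_force': [-0.0332, -0.8834, 0.1959], 'torque': [0.0301, 0.0122, 0.0247], 'grasp_force': 0.0, 'opening': 0.0853} 0.0187
```

View pics/scene0.png

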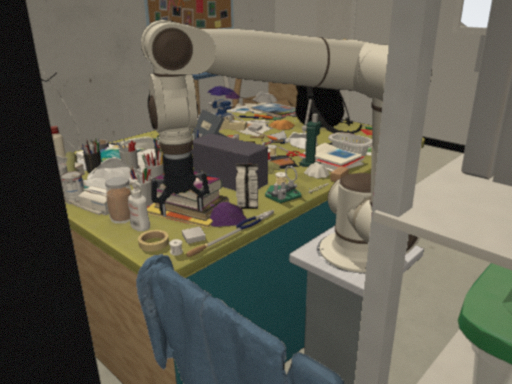

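View pics/side0.png

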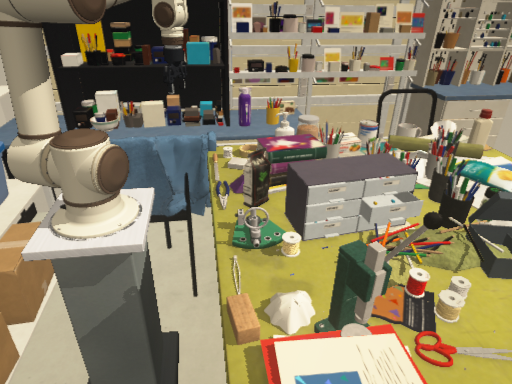

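View pics/b.png

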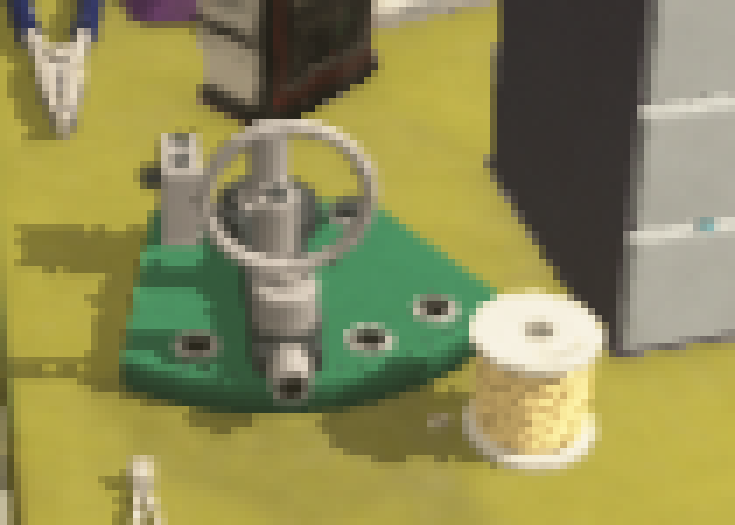

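View pics/a.png

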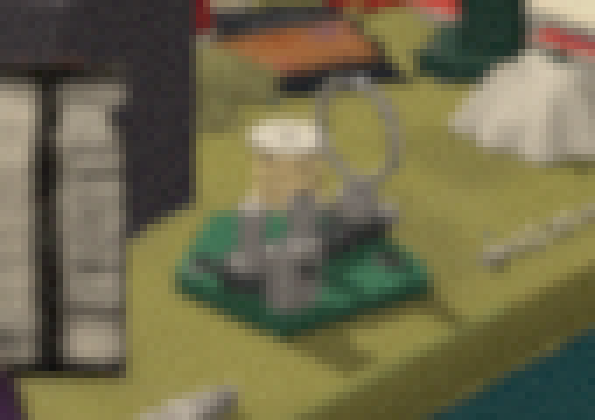

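```bash
cat >> h.py <<'E'
def ray(n,uv,T=None):
    m=camera_model(n); T=m["pose"] if T is None else T; T=np.array(T)
    d=T[:3,:3]@np.linalg.inv(m["K"])@[uv[0],uv[1],1]; return T[:3,3],d/np.linalg.norm(d)
def plane(n,uv,z,T=None):
    o,d=ray(n,uv,T); return o+d*(z-o[2])/d[2]
def tri(*rays):
    A=sum(np.eye(3)-np.outer(d,d) for o,d in rays); b=sum((np.eye(3)-np.outer(d,d))@o for o,d in rays)
    p=np.linalg.solve(A,b); return p,[np.linalg.norm((np.eye(3)-np.outer(d,d))@(p-o)) for o,d in rays]
def Tool(o): 
    T=np.eye(4);T[:3,:3]=R.from_euler('xyz',o["tcp_rot"],degrees=True).as_matrix();T[:3,3]=o["ee_pos"];return T
E
python3 - <<'E'
from h import *
from scipy.optimize import least_squares
s=lambda u,v:(u/7-.43+215,v/7-.43+190); c=lambda u,v:(u/7-.43+240,v/7-.43+155)
print("ring",tri(ray("side",s(291,194)),ray("scene",c(361,130))))
H=[plane("side",s(*p),.014) for p in[(195,345),(370,338),(437,307)]]
print("holes",np.round(H,4), [np.linalg.norm(H[i]-H[i+1]) for i in(0,1)])
f=lambda x:np.ravel([H[i][:2]-x[:2]-.085*np.array([np.cos(x[2]+k*np.pi/8),np.sin(x[2]+k*np.pi/8)]) for i,k in enumerate((-1,1,2))])
r=least_squares(f,[.5,.0,-1.5]);print("pivot,arm angle",r.x,np.degrees(r.x[2]),r.fun)
x=r.x;print("pin pos",x[:2]+.085*np.array([np.cos(x[2]),np.sin(x[2])]),"next",x[:2]+.085*np.array([np.cos(x[2]+np.pi/8),np.sin(x[2]+np.pi/8)]))
print("post",tri(ray("side",s(268,128)),ray("scene",c(303,195))), plane("side",s(537,328),.046),plane("side",s(143,462),0.008))
E
```

```text
ring (array([ 0.44324932, -0.20603822,  0.08575233]), [np.float64(0.0011988701358807924), np.float64(0.001198870135880866)])
holes [[ 0.4107 -0.1935  0.014 ]
 [ 0.4769 -0.1978  0.014 ]
 [ 0.5063 -0.1815  0.014 ]] [np.float64(0.06632882385096224), np.float64(0.03362016731457277)]
pivot,arm angle [ 0.44974441 -0.11731435 -1.64128335] -94.03860921535794 [-1.04789415e-03 -1.19635647e-04  2.42435809e-04  9.60652340e-05
  8.05458382e-04  2.35702040e-05]
pin pos [ 0.44375798 -0.20210328] next [ 0.47666099 -0.19794002]
post (array([ 0.43994312, -0.14379474,  0.07083034]), [np.float64(0.007598998740800061), np.float64(0.007598998740800042)]) [ 0.52849312 -0.24286759  0.046     ] [ 0.38476896 -0.25206933  0.008     ]
```

Request:
{"method": "send_rows", "body": {"targets": "0 0 -60 0 255; 0 0 -120 0 255; 0 0 -180 0 255; 0 0 -240 0 255; 0 0 -300 0 255; 0 0 -360 0 255; 0 0 -420 0 255; 0 0 -480 0 255; 0 0 -540 0 255; 0 0 -600 0 255"}}

```text
time: 1.4
ee_pos: [0.2372, 0.4989, 0.511]
tcp_rot: [174.6, 0.0, 154.6]
wrist_force: [-0.6, -1.0, -0.4]
opening: 0.0002
grasp_force: 0.0
```

```bash
python3 - <<'E'
from h import *
print({k:np.round(v,4).tolist() for k,v in bot.get_obs().items()})
E
```

```text
{'time': 1.4, 'q': [64.5716, 24.8651, 70.6985, 130.4562, -0.0011, 89.9996], 'qd': [0.0575, -0.0266, -0.1795, 0.0528, -0.0549, 0.0009], 'joint_efforts': [-0.0015, -58.5269, 31.6152, -0.9973, -0.0001, 0.0], 'ee_pos': [0.2372, 0.4989, 0.511], 'tcp_rot': [174.6228, 0.0011, 154.5719], 'wrist_force': [-0.5553, -1.0214, -0.3729], 'torque': [-0.0216, 0.0384, 0.0042], 'grasp_force': 0.0, 'opening': 0.0002}
```

Request:
{"method": "send_rows", "body": {"targets": "0 0 0 0 255"}}

```text
time: 1.52
ee_pos: [0.2373, 0.4991, 0.5107]
tcp_rot: [174.7, 0.0, 154.6]
wrist_force: [0.5, 0.1, -0.7]
opening: 0.0
grasp_force: 0.0
```

Request:
{"method": "send_rows", "body": {"targets": "40 0 10 0 255; 80 0 20 0 255; 120 0 30 0 255; 160 0 40 0 255; 200 -10 40 0 255; 240 -20 40 0 255; 280 -30 40 0 255; 280 -30 40 0 255"}}

```text
time: 2.52
ee_pos: [-0.0293, 0.5964, 0.4669]
tcp_rot: [174.8, 0.0, 154.8]
wrist_force: [0.6, 0.2, -0.6]
opening: -0.0001
grasp_force: 0.0
```

```bash
python3 - <<'E'
from h import *
cv2.imwrite("pics/sc1.png",camera("scene"))
print({k:np.round(v,4).tolist() for k,v in bot.get_obs().items()})
E
```

```text
{'time': 2.575, 'q': [93.9239, 26.0886, 65.5527, 124.8734, -2.6127, 119.1165], 'qd': [-2.0679, -1.1453, -0.4663, -0.0565, -0.2606, -0.6044], 'joint_efforts': [1.8807, -62.2611, 35.2524, -0.8832, -0.0269, 0.1889], 'ee_pos': [-0.0279, 0.5962, 0.4673], 'tcp_rot': [174.7195, 0.043, 154.7007], 'wrist_force': [-0.4709, -0.3651, 0.4268], 'torque': [-0.0594, 0.0213, -0.0568], 'grasp_force': 0.0, 'opening': -0.0002}
```

View pics/sc1.png

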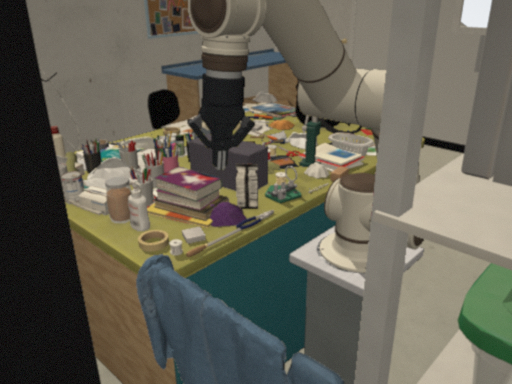

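Request:
{"method": "send_rows", "body": {"targets": "23 43 0 0 255; 47 88 0 0 255; 70 132 0 0 255; 94 176 0 0 255; 118 220 0 0 255; 141 264 0 0 255; 141 264 0 0 255"}}

```text
time: 3.45
ee_pos: [-0.0305, 0.5733, 0.475]
tcp_rot: [177.2, 1.6, 154.5]
wrist_force: [-0.5, 0.2, -0.1]
opening: -0.0001
grasp_force: 0.0
```

```bash
python3 - <<'E'
from h import *
o=bot.get_obs()
print({k:np.round(o[k],4).tolist() for k in('q','ee_pos','tcp_rot')},Tool(o)[:3,2])
E
```

```text
{'q': [94.4291, 28.5704, 70.7052, 130.4649, -2.7893, 119.884], 'ee_pos': [-0.0305, 0.5733, 0.475], 'tcp_rot': [177.1615, 1.5847, 154.4652]} [ 0.04627009  0.03277816 -0.99839104]
```

Request:
{"method": "send_rows", "body": {"targets": "-15 -25 -45 0 255; -30 -50 -90 0 255; -45 -75 -135 0 255; -60 -100 -180 0 255; -75 -125 -225 0 255; -90 -150 -270 0 255; -90 -150 -270 0 255"}}

```text
time: 4.32
ee_pos: [-0.0213, 0.5353, 0.5366]
tcp_rot: [171.7, -1.5, 154.8]
wrist_force: [1.2, 0.5, -0.4]
opening: 0.0
grasp_force: 0.0
```

```bash
cat > st.py <<'E'
from h import *
o=bot.get_obs();z=Tool(o)[:3,2]
print({k:np.round(o[k],4).tolist() for k in('time','q','ee_pos','tcp_rot','wrist_force')},"\n",np.round(Tool(o)[:3,:3],3).tolist(),"tilt",np.degrees(np.arccos(-z[2])),"az",np.degrees(np.arctan2(z[1],z[0])))
E
python3 st.py
```

```text
{'time': 4.325, 'q': [93.7188, 22.2058, 70.6907, 130.4575, -2.7071, 118.8802], 'ee_pos': [-0.0213, 0.5353, 0.5366], 'tcp_rot': [171.6675, -1.5183, 154.7593], 'wrist_force': [1.1848, 0.4628, -0.4414]} 
 [[-0.904, 0.425, 0.038], [0.426, 0.893, 0.142], [0.026, 0.145, -0.989]] tilt 8.468702518783186 az 75.01337569861073
```

Request:
{"method": "send_rows", "body": {"targets": "-90 -150 -270 0 255; -90 -150 -270 0 255; -90 -150 -270 0 255; -200 -350 -300 0 255; -200 -350 -300 0 255; -200 -350 -300 0 255"}}

```text
time: 5.08
ee_pos: [-0.0019, 0.4937, 0.59]
tcp_rot: [166.5, -4.2, 155.3]
wrist_force: [0.4, -0.8, 0.1]
opening: 0.0001
grasp_force: 0.0
```

```bash
python3 st.py
```

```text
{'time': 5.075, 'q': [91.5452, 16.2446, 70.6764, 130.4539, -2.2864, 116.4888], 'ee_pos': [-0.0019, 0.4937, 0.59], 'tcp_rot': [166.4625, -4.1913, 155.2738], 'wrist_force': [0.4044, -0.7988, 0.1278]} 
 [[-0.906, 0.422, 0.033], [0.417, 0.876, 0.242], [0.073, 0.233, -0.97]] tilt 14.159909834207122 az 82.15943075360943
```

Request:
{"method": "send_rows", "body": {"targets": "-100 -170 -100 0 255; -100 -170 -100 0 255; -100 -170 -100 0 255"}}

```text
time: 5.45
ee_pos: [0.0119, 0.3139, 0.6106]
tcp_rot: [165.4, -4.7, 155.4]
wrist_force: [0.0, -1.0, 0.9]
opening: -0.0
grasp_force: 0.0
```

Request:
{"method": "send_rows", "body": {"targets": "-25 -45 -35 0 255; -50 -90 -70 0 255; -75 -135 -105 0 255; -100 -180 -140 0 255; -125 -225 -175 0 255; -150 -270 -210 0 255"}}

```text
time: 6.2
ee_pos: [0.0498, 0.1811, 0.6733]
tcp_rot: [147.6, -2.5, 155.1]
wrist_force: [0.2, 1.4, 1.0]
opening: 0.0001
grasp_force: 0.0
```

```bash
python3 st.py
```

```text
{'time': 6.2, 'q': [97.2906, -25.089, 44.6252, 130.4227, -14.7052, 119.0555], 'ee_pos': [0.0498, 0.1811, 0.6733], 'tcp_rot': [147.6072, -2.5265, 155.1064], 'wrist_force': [0.1582, 1.395, 1.02]} 
 [[-0.906, 0.377, 0.192], [0.421, 0.756, 0.502], [0.044, 0.535, -0.844]] tilt 32.48048535872639 az 69.08094183051709
```

Request:
{"method": "send_rows", "body": {"targets": "15 0 -60 0 255; 30 0 -120 0 255; 45 0 -180 0 255; 60 0 -240 0 255"}}

```text
time: 6.7
ee_pos: [0.0448, 0.1843, 0.7451]
tcp_rot: [140.7, -7.6, 157.2]
wrist_force: [-1.1, 0.6, 0.0]
opening: -0.0002
grasp_force: 0.0
```

```bash
python3 st.py
```

```text
{'time': 6.7, 'q': [74.4359, -19.0481, 61.2837, 130.4666, 1.2684, 100.4453], 'ee_pos': [0.0448, 0.1843, 0.7451], 'tcp_rot': [140.7359, -7.6382, 157.1788], 'wrist_force': [-1.0568, 0.6363, 0.0268]} 
 [[-0.914, 0.378, 0.151], [0.384, 0.681, 0.623], [0.133, 0.627, -0.767]] tilt 39.88195494343875 az 76.41439709116835
```

Request:
{"method": "send_rows", "body": {"targets": "30 -5 27 0 255; 60 -10 54 0 255; 90 -15 80 0 255; 120 -20 108 0 255; 120 -20 108 0 255"}}

```text
time: 7.32
ee_pos: [-0.0325, 0.2667, 0.6775]
tcp_rot: [140.8, -7.7, 156.8]
wrist_force: [2.0, 2.4, 0.9]
opening: -0.0
grasp_force: 0.0
```

Request:
{"method": "send_rows", "body": {"targets": "0 20 -55 0 255; 0 40 -110 0 255; 0 60 -165 0 255; 0 80 -220 0 255; 0 100 -275 0 255"}}

```text
time: 7.95
ee_pos: [0.0381, 0.2375, 0.7721]
tcp_rot: [138.4, -9.0, 158.1]
wrist_force: [0.5, 0.1, 0.5]
opening: 0.0
grasp_force: 0.0
```

```bash
python3 st.py
```

```text
{'time': 7.95, 'q': [91.673, -11.3148, 70.7011, 130.464, -9.096, 113.5945], 'ee_pos': [0.0381, 0.2375, 0.7721], 'tcp_rot': [138.4375, -9.0372, 158.0571], 'wrist_force': [0.5428, 0.087, 0.453]} 
 [[-0.916, 0.376, 0.139], [0.369, 0.655, 0.659], [0.157, 0.655, -0.739]] tilt 42.35842667684397 az 78.10293405774304
```

Request:
{"method": "send_rows", "body": {"targets": "30 -25 20 0 255; 60 -50 40 0 255; 90 -75 60 0 255; 115 -95 76 0 255; 115 -95 76 0 255"}}

```text
time: 8.57
ee_pos: [-0.0909, 0.2699, 0.6715]
tcp_rot: [138.3, -9.3, 158.2]
wrist_force: [0.8, 2.5, 0.3]
opening: -0.0002
grasp_force: 0.0
```

Request:
{"method": "send_rows", "body": {"targets": "15 0 -58 0 255; 30 0 -116 0 255; 45 0 -174 0 255; 60 0 -230 0 255; 70 0 -260 0 255"}}

```text
time: 9.2
ee_pos: [-0.0972, 0.2898, 0.7211]
tcp_rot: [137.8, -11.2, 160.0]
wrist_force: [-0.2, 0.1, 0.6]
opening: 0.0001
grasp_force: 0.0
```

```bash
python3 st.py
```

```text
{'time': 9.2, 'q': [142.2654, -11.7598, 53.9062, 130.4602, -36.5301, 158.1274], 'ee_pos': [-0.0972, 0.2898, 0.7211], 'tcp_rot': [137.8337, -11.2199, 160.0349], 'wrist_force': [-0.2085, 0.0985, 0.6235]} 
 [[-0.922, 0.376, 0.094], [0.335, 0.652, 0.68], [0.195, 0.658, -0.727]] tilt 43.361675093485054 az 82.16005529643866
```

```bash
cat > kin.py <<'E'
import numpy as np
from scipy.spatial.transform import Rotation as R
from scipy.optimize import least_squares
D=[([64.5723,5.0088,10.0396,95.0984,0.0003,89.9965],[.2361,.4965,.2307],[-179.9324,-.0003,154.5758]),
([64.5716,24.8651,70.6985,130.4562,-.0011,89.9996],[.2372,.4989,.511],[174.6228,.0011,154.5719]),
([94.4291,28.5704,70.7052,130.4649,-2.7893,119.884],[-.0305,.5733,.475],[177.1615,1.5847,154.4652]),
([93.7188,22.2058,70.6907,130.4575,-2.7071,118.8802],[-.0213,.5353,.5366],[171.6675,-1.5183,154.7593]),
([91.5452,16.2446,70.6764,130.4539,-2.2864,116.4888],[-.0019,.4937,.59],[166.4625,-4.1913,155.2738]),
([97.2906,-25.089,44.6252,130.4227,-14.7052,119.0555],[.0498,.1811,.6733],[147.6072,-2.5265,155.1064]),
([74.4359,-19.0481,61.2837,130.4666,1.2684,100.4453],[.0448,.1843,.7451],[140.7359,-7.6382,157.1788]),
([91.673,-11.3148,70.7011,130.464,-9.096,113.5945],[.0381,.2375,.7721],[138.4375,-9.0372,158.0571]),
([142.2654,-11.7598,53.9062,130.4602,-36.5301,158.1274],[-.0972,.2898,.7211],[137.8337,-11.2199,160.0349])]
E=lambda a,d:R.from_euler(a,d,degrees=True)
def rot(q,s5,s6): return E('z',q[0])*E('y',q[1]-q[2]+q[3])*E('z',s5*q[4])*E('x',s6*q[5])
def err(s5,s6):
    C=rot(D[0][0],s5,s6).inv()*E('xyz',D[0][2])
    return max(((rot(q,s5,s6)*C).inv()*E('xyz',r)).magnitude() for q,p,r in D)
S5,S6=min([(a,b) for a in(1,-1) for b in(1,-1)],key=lambda s:err(*s))
C=rot(D[0][0],S5,S6).inv()*E('xyz',D[0][2])
def pos(q,x):
    # x: d1,r0 | l1x,l1z | l2x,l2z | l3x,l3z | l5 
    R1=E('z',q[0]);R2=R1*E('y',q[1]);R3=R1*E('y',q[1]-q[2]);R4=R3*E('y',q[3]);R5=R4*E('z',S5*q[4])
    return R1.apply([x[1],0,x[0]])+R2.apply([x[2],0,x[3]])+R3.apply([x[4],0,x[5]])+R4.apply([x[6],0,x[7]])+R5.apply([x[8],0,0])
x0=np.array([.36,0,0,.39,.43,0,0,0.,.25])
fit=least_squares(lambda x:np.r_[np.ravel([pos(q,x)-p for q,p,r in D]),1e-3*(x-x0)],x0);X=fit.x
lo=np.array([-179.16,-48.56,-65.8,-126.05,-82.76,-180]);hi=np.array([179.16,103.87,70.77,130.52,87.17,180])
def ik(p,Rt,q0):
    f=lambda q:np.r_[pos(q,X)-p,.3*((rot(q,S5,S6)*C).inv()*Rt).as_rotvec()]
    s=least_squares(f,np.clip(q0,lo+.1,hi-.1),bounds=(lo,hi),x_scale=30);return s.x,np.abs(s.fun).max()
E
cat > plan.py <<'E'
from kin import *
print(S5,S6,np.degrees(err(S5,S6)),X.round(3),np.abs(fit.fun).max())
R0=E('xyz',D[-1][2]); ring=np.array([.4435,-.204,.085])
for th in(73.5,73.5-180):
  Rt=R0*E('z',th); z=Rt.apply([0,0,1])
  for n,p in(("tip",ring),("back",ring-.15*z),("above",ring-.1*z+[0,0,.2]),("mid",np.array([.3,.1,.4])),("here",np.array(D[-1][1]))):
    best=min((ik(p,Rt,g) for g in([-40,10,0,90,60,90],[-40,10,0,90,60,-90],[-60,20,20,60,-60,0],[0,20,30,100,30,0],[0,20,30,100,30,180])),key=lambda s:s[1]); print(th,n,best[0].round(1),round(best[1],4))
E
python3 plan.py
```

```text
1 1 0.00010876734448197392 [ 0.16   0.    -0.     0.42   0.519  0.036  0.144 -0.     0.285] 0.00019999886218403714
73.5 tip [-43.7  20.1   0.9  99.8  33.8  45.2] 0.0
73.5 back [-51.1  28.5  23.7 118.2  30.   37.6] 0.0
73.5 above [-48.7  24.   36.2 130.5  31.8  41.8] 0.0116
73.5 mid [-19.  -23.   -4.1 119.3  42.4  74.8] 0.0
73.5 here [ 89.7 -24.4  42.3 113.7   6.7 180. ] 0.0656
-106.5 tip [ -43.7   20.1    0.9   99.8   33.8 -134.8] 0.0
-106.5 back [ -51.1   28.5   23.7  118.2   30.  -142.4] 0.0
-106.5 above [ -48.7   24.    36.2  130.5   31.8 -138.2] 0.0116
-106.5 mid [ -19.   -23.    -4.1  119.3   42.4 -105.2] 0.0
-106.5 here [142.3 -11.8  53.9 130.5 -36.5  51.6] 0.0
```

```bash
cat > path.py <<'E'
from kin import *
R0=E('xyz',D[-1][2]); z=R0.apply([0,0,1]); ring=np.array([.4435,-.204,.085])
W=[D[-1][1],[-.05,.35,.62],[.15,.35,.5],[.33,.2,.42],[.38,-.05,.33],[.40,-.25,.27],ring-.13*z]
q=np.array(D[-1][0]);prev=None
for a,b in zip(W[:-1],W[1:]):
    a=np.array(a);b=np.array(b);n=int(np.ceil(np.linalg.norm(b-a)/.03));dm=0
    for i in range(1,n+1):
        qn,e=ik(a+(b-a)*i/n,R0,q);dm=max(dm,np.abs(qn-q).max());q=qn
        if e>1e-3: print("bad",a+(b-a)*i/n,e)
    print(b.round(3),n,"tool",(R0.inv().apply(b-np.array(W[0]))*1000).round(),q.round(1),"maxstep",dm.round(1))
E
python3 path.py
```

```text
[-0.05  0.35  0.62] 5 tool [-43. -10. 119.] [116.2 -31.4  18.9 102.2 -22.6 132.6] maxstep 9.7
[0.15 0.35 0.5 ] 8 tool [-251.  -13.  225.] [ 51.7 -41.8  -4.1  88.6  20.4  83.3] maxstep 9.1
[0.33 0.2  0.42] 9 tool [-483.  -96.  198.] [  1.2 -25.8  -3.4 104.1  42.7  28.7] maxstep 7.5
[ 0.38 -0.05  0.33] 10 tool [-630. -300.   98.] [-34.6  -3.6   2.5 119.1  37.8 -18.3] maxstep 6.3
[ 0.4  -0.25  0.27] 7 tool [-727. -462.    7.] [-49.9  19.3  20.  123.1  30.6 -34.7] maxstep 3.6
[ 0.431 -0.292  0.18 ] 4 tool [-788. -538.   47.] [-50.2  27.   20.2 115.6  30.5 -35. ] maxstep 2.1
```

Request:
{"method": "send_rows", "body": {"targets": "-9 -2 24 0 255; -17 -4 48 0 255; -26 -6 72 0 255; -34 -8 95 0 255; -43 -10 119 0 255; -69 -10 132 0 255; -95 -11 145 0 255; -121 -11 159 0 255; -147 -11 172 0 255; -173 -12 185 0 255; -199 -12 198 0 255; -225 -13 212 0 255; -251 -13 225 0 255; -277 -22 222 0 255; -303 -31 219 0 255; -328 -41 216 0 255; -354 -50 213 0 255; -380 -59 210 0 255; -406 -68 207 0 255; -432 -78 204 0 255"}}

```text
time: 11.7
ee_pos: [0.2918, 0.2319, 0.4367]
tcp_rot: [137.8, -11.2, 160.0]
wrist_force: [0.8, 1.2, -0.3]
opening: 0.0003
grasp_force: 0.0
```

```bash
python3 st.py; python3 - <<'E'
from h import *
from kin import E
o=bot.get_obs();T=Tool(o);z=T[:3,2]
for w in([.33,.2,.42],[.38,-.05,.33],[.40,-.25,.27],np.array([.4435,-.204,.085])-.13*z): print((T[:3,:3].T@(np.array(w)-T[:3,3])*1000).round())
E
```

```text
{'time': 11.7, 'q': [8.1551, -31.0806, -4.5951, 101.8853, 41.3101, 38.0328], 'ee_pos': [0.2918, 0.2319, 0.4367], 'tcp_rot': [137.8273, -11.2468, 160.0004], 'wrist_force': [0.8049, 1.1687, -0.3289]} 
 [[-0.922, 0.377, 0.094], [0.335, 0.652, 0.68], [0.195, 0.658, -0.727]] tilt 43.37353197304999 az 82.15072831183913
[-49. -17.  -6.]
[-197. -221. -106.]
[-294. -383. -197.]
[-355. -458. -157.]
```

Request:
{"method": "send_rows", "body": {"targets": "-25 -8 -3 0 255; -49 -17 -6 0 255; -70 -46 -20 5 255; -91 -75 -35 10 255; -112 -104 -49 15 255; -133 -134 -63 20 255; -155 -163 -77 25 255; -176 -192 -92 30 255; -197 -221 -106 35 255; -213 -248 -121 40 255; -229 -275 -136 45 255; -246 -302 -152 50 255; -262 -329 -167 55 255; -278 -356 -182 60 255; -294 -383 -197 65 255; -314 -408 -184 70 255; -335 -433 -170 73.5 255; -355 -458 -157 73.5 255; -355 -458 -157 73.5 255"}}

```text
time: 14.08
ee_pos: [0.431, -0.2916, 0.1778]
tcp_rot: [-179.7, -43.6, 82.0]
wrist_force: [0.1, 0.2, 0.4]
opening: 0.0
grasp_force: 0.0
```

```bash
python3 st.py; python3 - <<'E'
from h import *
import pickle
o=bot.get_obs();w=camera("wrist");s=camera("side")
T=Tool(o)@np.array(camera_model("wrist")["T_tool_cam"]);np.save("T1.npy",T);cv2.imwrite("pics/w1raw.png",w)
cv2.imwrite("pics/s1raw.png",s)
K=camera_model("wrist")["K"]
pr=np.linalg.inv(T)@np.array([.4435,-.204,.085,1]);print("pred ring px",(np.array(K)@pr[:3]/pr[2]).round(1))
cv2.imwrite("pics/w1.png",cv2.resize(w,(780,585)))
E
```

```text
{'time': 14.075, 'q': [-50.2075, 27.1282, 20.043, 115.6758, 30.4755, 38.5321], 'ee_pos': [0.431, -0.2916, 0.1778], 'tcp_rot': [-179.7256, -43.5507, 81.9948], 'wrist_force': [0.1491, 0.1669, 0.389]} 
 [[0.101, 0.991, 0.091], [0.718, -0.136, 0.683], [0.689, -0.003, -0.725]] tilt 43.551411120799045 az 82.39299284276991
pred ring px [253.9 179.3   1. ]
```

View pics/w1.png

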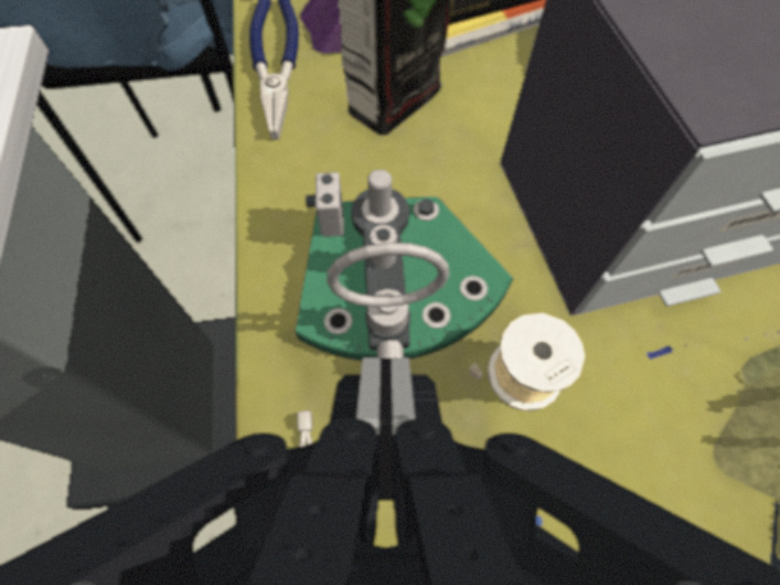

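```bash
python3 - <<'E'
from h import *
T1=np.load("T1.npy")
s=lambda u,v:(u/7-.43+215,v/7-.43+190); c=lambda u,v:(u/7-.43+240,v/7-.43+155)
w=(389/1.5234-.2,275/1.5234-.2)
p,e=tri(ray("side",s(291,194)),ray("scene",c(361,130)),ray("wrist",w,T1)); p2,e2=tri(ray("side",s(291,194)),ray("wrist",w,T1))
print(p,e,p2,e2)
T=Tool(bot.get_obs());print((T[:3,:3].T@(p-T[:3,3])*1000).round(1))
# next hole / others from wrist
H=[plane("wrist",(u/1.5234-.2,v/1.5234-.2),.014,T1) for u,v in((339,320),(436,314),(474,287))];print(np.round(H,4))
E
```

```text
[ 0.44361903 -0.20583933  0.08578799] [np.float64(0.0008576607870113109), np.float64(0.0015657789353699947), np.float64(0.0007588666101192699)] [ 0.44418163 -0.20586684  0.08658129] [np.float64(7.035882747045383e-05), np.float64(7.035882747035957e-05)]
[ -2.7   0.9 128.5]
[[ 0.4124 -0.196   0.014 ]
 [ 0.4768 -0.2006  0.014 ]
 [ 0.5061 -0.1844  0.014 ]]
```

Request:
{"method": "send_rows", "body": {"targets": "-3 1 30 0 255; -3 1 60 0 255; -3 1 85 0 255; -3 1 105 0 255; -3 1 120 0 255; -3 1 130 0 255; -3 1 138 0 255; -3 1 145 0 255; -3 1 152 0 255; -3 1 152 0 255"}}

```text
time: 15.42
ee_pos: [0.4461, -0.19, 0.0676]
tcp_rot: [-180.0, -43.4, 82.2]
wrist_force: [0.1, 0.1, 0.4]
opening: 0.0002
grasp_force: 0.0
```

```bash
python3 st.py; python3 - <<'E'
from h import *
w=camera("wrist");s=camera("side")
a=cv2.resize(s[185:270,205:325],None,fx=4.5,fy=4.5,interpolation=2);b=w[100:300,130:380];b=cv2.resize(b,None,fx=a.shape[0]/200*1.0,fy=a.shape[0]/200)
b=b[:,:800-0]; 
h=np.vstack([a[:, :],]);
x=np.hstack([cv2.resize(a,(400,283)),cv2.resize(b,(354,283))]);cv2.imwrite("pics/in.png",x);print(x.shape)
E
```

```text
{'time': 15.425, 'q': [-42.4514, 19.54, -1.6752, 97.0697, 34.3856, 46.4183], 'ee_pos': [0.4461, -0.19, 0.0676], 'tcp_rot': [-179.9681, -43.3877, 82.2018], 'wrist_force': [0.0904, 0.0773, 0.3536]} 
 [[0.099, 0.991, 0.093], [0.72, -0.135, 0.681], [0.687, -0.0, -0.727]] tilt 43.387691141778085 az 82.2482492733909
(283, 754, 3)
```

View pics/in.png

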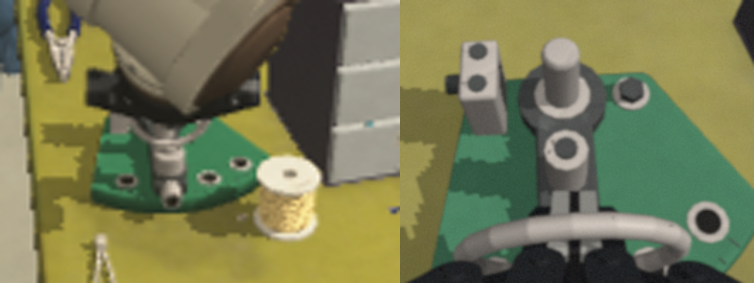

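Request:
{"method": "send_rows", "body": {"targets": "1.4 0 -1.5 0 255; 2.7 0 -2.9 0 255; 4.1 0 -4.4 0 255; 5.5 0 -5.8 0 255; 6.9 0 -7.3 0 255; 6.9 0 -7.3 0 255"}}

```text
time: 16.27
ee_pos: [0.4462, -0.1904, 0.0777]
tcp_rot: [-180.0, -43.3, 82.2]
wrist_force: [1.0, -2.1, -3.7]
opening: -0.0002
grasp_force: 2.2
```

Request:
{"method": "send_rows", "body": {"targets": "1.4 0 -1.5 0 255; 2.7 0 -2.9 0 255; 4.1 0 -4.4 0 255; 5.5 0 -5.8 0 255; 6.9 0 -7.3 0 255; 8.2 0 -8.7 0 255; 8.2 0 -8.7 0 255"}}

```text
time: 17.15
ee_pos: [0.4462, -0.1903, 0.09]
tcp_rot: [180.0, -43.4, 82.2]
wrist_force: [-1.4, -2.0, -9.5]
opening: 0.0001
grasp_force: 3.7
```

```bash
python3 st.py; python3 - <<'E'
from h import *
w=camera("wrist");s=camera("side")
a=s[185:270,205:325];b=w[100:300,130:380]
x=np.hstack([cv2.resize(a,(400,283),interpolation=2),cv2.resize(b,(354,283))]);cv2.imwrite("pics/up.png",x)
E
```

```text
{'time': 17.15, 'q': [-42.4711, 18.701, -0.1735, 99.383, 34.3754, 46.4096], 'ee_pos': [0.4462, -0.1903, 0.09], 'tcp_rot': [179.9997, -43.3647, 82.2153], 'wrist_force': [-1.3801, -2.0063, -9.5171]} 
 [[0.098, 0.991, 0.093], [0.72, -0.135, 0.68], [0.687, 0.0, -0.727]] tilt 43.364702643712164 az 82.2149568887427
```

View pics/up.png

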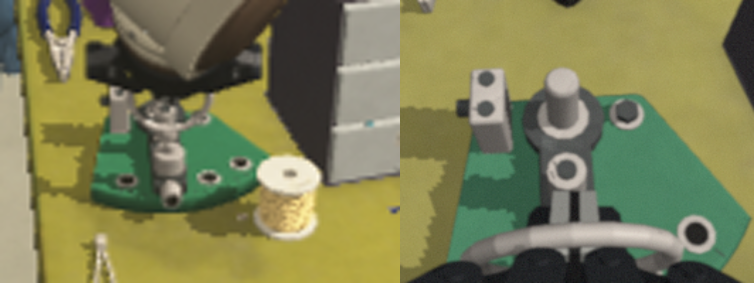

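Request:
{"method": "send_rows", "body": {"targets": "0.4 2.3 0.4 0 255; 0.9 4.6 0.8 0 255; 1.3 6.9 1.2 0 255; 1.7 9.2 1.7 0 255; 2.2 11.5 2.1 0 255; 2.6 13.8 2.5 0 255; 3 16.1 2.9 0 255; 3.5 18.4 3.3 0 255; 3.9 20.7 3.7 0 255; 4.4 23 4.1 0 255; 4.8 25.3 4.6 0 255; 5.2 27.6 5 0 255; 5.7 30 5.4 0 255; 6.1 32.2 5.8 0 255; 6.1 32.2 5.8 0 255"}}

```text
time: 19.12
ee_pos: [0.4803, -0.1882, 0.0898]
tcp_rot: [179.7, -43.2, 82.4]
wrist_force: [4.3, -15.1, -8.7]
opening: 0.0
grasp_force: 8.0
```

```bash
python3 st.py; python3 - <<'E'
from h import *
w=camera("wrist");s=camera("side")
a=s[185:270,205:325];b=w[100:300,130:380]
x=np.hstack([cv2.resize(a,(400,283),interpolation=2),cv2.resize(b,(354,283))]);cv2.imwrite("pics/sw.png",x)
E
```

```text
{'time': 19.125, 'q': [-40.0875, 21.1632, 3.2815, 98.587, 35.4553, 49.0603], 'ee_pos': [0.4803, -0.1882, 0.0898], 'tcp_rot': [179.7197, -43.1813, 82.3642], 'wrist_force': [4.2964, -15.0516, -8.731]} 
 [[0.097, 0.991, 0.096], [0.723, -0.136, 0.678], [0.684, 0.004, -0.729]] tilt 43.182030129122694 az 81.95470537342874
```

View pics/sw.png

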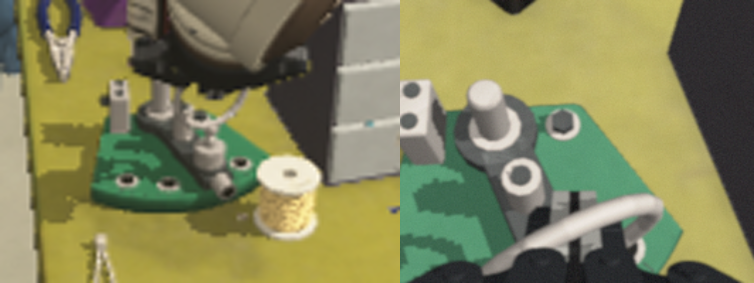

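```bash
cat > ang.py <<'E'
from h import *
import sys
P=np.array([.44974,-.11731])
def ang(u,v,z):
    p=plane("side",(u,v),z)[:2]-P; return np.linalg.norm(p),np.degrees(np.arctan2(p[1],p[0]))+94.04
E
python3 - <<'E'
from ang import *
f=lambda u,v:(u/3.333+205-.35,v/3.333+185-.35)
s=lambda u,v:(u/7-.43+215,v/7-.43+190)
print("start ref stub",ang(*s(291,385),.02),"now stub",ang(*f(226,186),.02),"now housing",ang(*f(209,142),.046), "start housing",ang(*s(286,277),.046))
T=Tool(bot.get_obs());print(T[:3,:3].T@[0,-2,0])
E
```

```text
start ref stub (np.float64(0.11341570268239402), np.float64(-0.21057690688519415)) now stub (np.float64(0.10778564604880589), np.float64(23.72383956308984)) now housing (np.float64(0.08207042443020972), np.float64(22.8592621560461)) start housing (np.float64(0.08228697703827634), np.float64(0.009140533985416255))
[-1.44546553  0.27259812 -1.35510873]
```

Request:
{"method": "send_rows", "body": {"targets": "-1.4 0.3 -1.4 0 255; -2.8 0.3 0.1 0 255; -4.1 0.3 1.5 0 255; -5.5 0.3 3 0 255; -6.9 0.3 4.4 0 255; -8.2 0.3 5.9 0 255; -9.6 0.3 7.4 0 255; -11 0.3 8.8 0 255; -11 0.3 8.8 0 255"}}

```text
time: 20.35
ee_pos: [0.4803, -0.1889, 0.0772]
tcp_rot: [179.8, -43.3, 82.3]
wrist_force: [1.8, -6.9, 1.1]
opening: -0.0002
grasp_force: 2.3
```

```bash
python3 st.py; python3 - <<'E'
from h import *
w=camera("wrist");s=camera("side")
a=s[185:270,205:325];b=w[100:300,130:380]
x=np.hstack([cv2.resize(a,(400,283),interpolation=2),cv2.resize(b,(354,283))]);cv2.imwrite("pics/dn.png",x)
E
```

```text
{'time': 20.35, 'q': [-40.1867, 21.7894, 2.5722, 97.4538, 35.5342, 48.9086], 'ee_pos': [0.4803, -0.1889, 0.0772], 'tcp_rot': [179.7594, -43.3487, 82.313], 'wrist_force': [1.786, -6.8614, 1.0503]} 
 [[0.097, 0.991, 0.096], [0.721, -0.137, 0.68], [0.686, 0.003, -0.727]] tilt 43.349263918255026 az 81.96248177570095
```

View pics/dn.png

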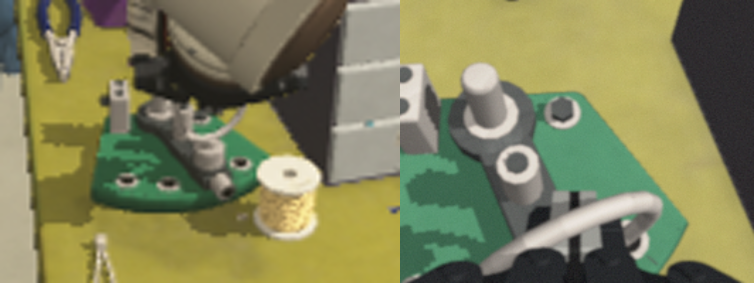

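Request:
{"method": "send_rows", "body": {"targets": "-2 0.3 0 0 255; -4 0.3 1 0 255; -5 0.3 2 0 255; -5 0.3 2 0 255"}}

```text
time: 20.95
ee_pos: [0.4792, -0.1903, 0.0709]
tcp_rot: [-180.0, -43.4, 82.2]
wrist_force: [0.7, 0.1, -0.4]
opening: 0.0003
grasp_force: 0.1
```

Request:
{"method": "send_rows", "body": {"targets": "0 0 -4 0 255; 0 0 -10 0 255; 0 0 -18 0 255; 0 0 -28 0 255; 0 0 -40 0 255; 0 0 -60 0 255; 0 0 -85 0 255; 0 0 -110 0 255; 0 0 -135 0 255; 0 0 -150 0 255; 0 0 -150 0 255"}}

```text
time: 22.32
ee_pos: [0.4654, -0.2937, 0.1808]
tcp_rot: [179.9, -43.3, 82.2]
wrist_force: [-0.2, 1.0, -0.4]
opening: -0.0005
grasp_force: 0.0
```

```bash
python3 st.py; python3 - <<'E'
from h import *
o=bot.get_obs();w=camera("wrist");cv2.imwrite("pics/w2raw.png",w)
T=Tool(o)@np.array(camera_model("wrist")["T_tool_cam"]);np.save("T2.npy",T)
s=camera("side");cv2.imwrite("pics/s2raw.png",s)
K=np.array(camera_model("wrist")["K"])
P=np.array([.44974,-.11731])
def proj(p,T):
    c=np.linalg.inv(T)@np.r_[p,1];return (K@c[:3]/c[2])[:2]
# bright-grey (low saturation, bright) ring pixels: ellipse fit after removing the rest
def ring(img,T,dx,th):
    a=np.radians(-94.04)+th; c=np.r_[P+.085*np.array([np.cos(a),np.sin(a)]),.0845+dx]
    y=np.array([-np.sin(a),np.cos(a),0]);t=np.linspace(0,2*np.pi,120)
    hsv=cv2.cvtColor(img,cv2.COLOR_BGR2HSV).astype(int)
    pts=np.array([proj(c+.03*(np.cos(q)*y+np.sin(q)*np.array([0,0,1])),T) for q in t])
    v=[(hsv[int(round(b)),int(round(a_)),1]<60)&(hsv[int(round(b)),int(round(a_)),2]>110) if 0<=b<384 and 0<=a_<512 else False for a_,b in pts]
    return np.mean(v)
print("start check");I=cv2.imread("pics/w1raw.png");T1=np.load("T1.npy")
print([ (d,round(ring(I,T1,d/1000,0),2)) for d in range(-6,15,2)])
for th in np.radians((19,20.5,22,23.5,25)): print(np.degrees(th).round(1),[(d,round(ring(w,T,d/1000,th),2)) for d in range(-6,15,2)])
E
```

```text
{'time': 22.325, 'q': [-48.0287, 30.0782, 24.7662, 115.9667, 31.6531, 40.7231], 'ee_pos': [0.4654, -0.2937, 0.1808], 'tcp_rot': [179.9073, -43.3215, 82.2104], 'wrist_force': [-0.2469, 1.0402, -0.4089]} 
 [[0.099, 0.991, 0.095], [0.721, -0.137, 0.68], [0.686, 0.001, -0.728]] tilt 43.32159089918751 az 82.07531515694274
start check
[(-6, np.float64(0.78)), (-4, np.float64(0.79)), (-2, np.float64(0.82)), (0, np.float64(0.63)), (2, np.float64(0.36)), (4, np.float64(0.24)), (6, np.float64(0.2)), (8, np.float64(0.18)), (10, np.float64(0.14)), (12, np.float64(0.12)), (14, np.float64(0.11))]
19.0 [(-6, np.float64(0.57)), (-4, np.float64(0.54)), (-2, np.float64(0.58)), (0, np.float64(0.47)), (2, np.float64(0.35)), (4, np.float64(0.29)), (6, np.float64(0.22)), (8, np.float64(0.18)), (10, np.float64(0.19)), (12, np.float64(0.18)), (14, np.float64(0.17))]
20.5 [(-6, np.float64(0.69)), (-4, np.float64(0.67)), (-2, np.float64(0.64)), (0, np.float64(0.55)), (2, np.float64(0.29)), (4, np.float64(0.25)), (6, np.float64(0.22)), (8, np.float64(0.19)), (10, np.float64(0.2)), (12, np.float64(0.18)), (14, np.float64(0.14))]
22.0 [(-6, np.float64(0.78)), (-4, np.float64(0.79)), (-2, np.float64(0.78)), (0, np.float64(0.49)), (2, np.float64(0.27)), (4, np.float64(0.23)), (6, np.float64(0.22)), (8, np.float64(0.18)), (10, np.float64(0.16)), (12, np.float64(0.15)), (14, np.float64(0.14))]
23.5 [(-6, np.float64(0.88)), (-4, np.float64(0.82)), (-2, np.float64(0.67)), (0, np.float64(0.43)), (2, np.float64(0.33)), (4, np.float64(0.23)), (6, np.float64(0.21)), (8, np.float64(0.21)), (10, np.float64(0.18)), (12, np.float64(0.16)), (14, np.float64(0.17))]
25.0 [(-6, np.float64(0.64)), (-4, np.float64(0.57)), (-2, np.float64(0.51)), (0, np.float64(0.46)), (2, np.float64(0.32)), (4, np.float64(0.3)), (6, np.float64(0.27)), (8, np.float64(0.24)), (10, np.float64(0.2)), (12, np.float64(0.22)), (14, np.float64(0.2))]
```

Request:
{"method": "send_rows", "body": {"targets": "0 -30 -20 0 255; 0 -60 -40 0 255; 0 -90 -40 0 255; 0 -120 -40 0 255; 0 -150 -40 0 255; 0 -150 -40 0 255"}}

```text
time: 23.18
ee_pos: [0.3119, -0.299, 0.2092]
tcp_rot: [-180.0, -43.4, 82.1]
wrist_force: [0.1, -0.6, -0.2]
opening: -0.0005
grasp_force: 0.0
```

```bash
python3 - <<'E'
from h import *
I0=cv2.imread("pics/side0.png");I=camera("side");cv2.imwrite("pics/s3raw.png",I)
m=camera_model("side");Ti=np.linalg.inv(np.array(m["pose"]));K=np.array(m["K"])
def pj(p): c=Ti@np.r_[p,1];return (K@c[:3]/c[2])[:2]
for n,im,p in(("start",I0,[.4438,-.2045]),("now",I,[.4767,-.1985])):
    S=cv2.cvtColor(im,cv2.COLOR_BGR2HSV)[...,1]
    print(n,"top pred home/9mm",pj([*p,.113]).round(1),pj([*p,.122]).round(1))
    u,v=pj([*p,.113]).round().astype(int); print(S[v-8:v+8,u-1:u+8].tolist() if 0 else np.median(S[v-8:v+9,u+4:u+9],1).astype(int).tolist())
    # clear inside of the ring and housing column (pin shoulder): saturation down the axis
    a=pj([*p,.060]);b=pj([*p,.03]);print("axis col",a.round(1), S[int(a[1])-4:int(b[1])+3,int(round(a[0]))].tolist())
E
```

```text
start top pred home/9mm [256.1 208.1] [256.2 204.9]
[119, 118, 89, 85, 137, 150, 156, 146, 53, 41, 76, 141, 148, 148, 149, 147, 149]
axis col [255.8 225.8] [39, 38, 38, 38, 39, 39, 36, 41, 41, 41, 38, 35, 40, 41, 42, 41, 40]
now top pred home/9mm [268.6 205.9] [268.8 202.9]
[158, 158, 157, 158, 159, 159, 159, 150, 64, 47, 61, 134, 147, 151, 152, 151, 154]
axis col [268.  223.5] [98, 62, 87, 117, 126, 82, 33, 37, 37, 41, 40, 36, 37, 40, 41, 42, 43]
```

```bash
python3 -c "
from h import *
print(ticket.job_done())"
```

```text
the job is handed in; nothing more can be done
None
```

The bender arm was swung to the next hole and the job is handed in: the side camera shows the ring as low as at the start, so the pin looks home (within about 1 mm), and the gripper ended clear of everything.

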